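# Fit the cup ring in the cup sealer

### The job

The cup ring in the cup sealer's pulled-out tray is standing proud of the tray. With a fingertip against one of its finger tabs, turn the ring until its notch meets the pin, and press it fully home, flat on the tray; then push the tray by its handle all the way in under the sealing head. Do not lift the ring out, do not push the tray in while the ring stands proud, and leave the other things on the table where they are.

Things in the scene. Friction and masses are not known exactly. Their poses are not given: they have to be found in the camera images.
- sealer: Electric cup sealer, fixed: white machine on a steel base plate, 460 mm deep, 260 mm wide, 480 mm high. Origin on the table, straight under the cup ring's axis when the tray is fully out; z up; its front looks along its own -x, the tray slides in along its own +x. Two 14 mm rails run beside the tray at y = +-99 mm, top 171 mm above the table, on posts at x = -85 mm.
- head_front (a point): Lower edge, in the middle, of the front face of the sealing head: a white block 210 mm wide and 125 mm high above this point, 95 mm behind the sealer's origin and 245 mm above the table. A heater disc hangs under the head to 217 mm above the table.
- tray (a joint): How far the tray is pushed in, m: 0 fully out, 0.155 fully home against its stop. Slides stiffly (about 7 N) along the sealer's +x and stays where it is left. The tray is a steel plate 170 x 170 mm, its upper face 172 mm above the table; it carries ring, pin and handle.
- tray_handle (a point): Middle of the tray's D-handle, a horizontal bar with a black grip 90 mm long and 18 mm thick, across the front of the tray and 45 mm ahead of it; 160 mm above the table, free space below and before it. Its axes are the sealer's.
- cup_ring (a joint): Turn of the cup ring on the tray, rad, counter-clockwise seen from above; 0 (or any whole turn) puts its notch at the pin. It turns freely either way without stops, with a drag of about 0.07 N m, and stays where it is left.
- cup_ring_press (a joint): How far the ring is pressed down, m: 0 as it stands proud (underside of its flange 9 mm above the tray plate, 1 mm above the pin), 0.009 fully home, negative if lifted. A snug fit: it needs about 6 N downwards and stays where it is left; unless the notch is over the pin it stops on the pin after 1 to 2 mm.
- ring_center (a point): On the ring's axis at the level of its flange's upper face (187 mm above the table while proud, 178 mm when home); turns with the ring, its z up. The ring is bare aluminium: a flat flange 132 mm in diameter, 6 mm thick, with a 90 mm hole and a collar below.
- ring_notch (a point): Middle of the ring's notch, 65.5 mm from the axis, at the level of the flange's upper face. The notch is cut into the flange's outer edge, 16 mm wide and 7 mm deep.
- ring_tab1 (a point): Middle of the top edge of one finger tab: an upright block on the flange, 14 mm long radially, 8 mm thick, rising 18 mm above the flange; 57 mm from the ring's axis, 90 degrees clockwise from the notch seen from above.
- ring_tab2 (a point): The other finger tab, the same, across the ring, 90 degrees counter-clockwise from the notch seen from above.
- pin_top (a point): Top of the locating pin on the tray: a dark steel pin with rounded nose, 9 mm in diameter, 8 mm high above the tray plate, 65.5 mm from the ring's axis towards the front of the tray; half of it shows outside the flange.
- spare_ring: A second cup ring with a 74 mm hole, lying flat on the table; 132 mm in diameter, 36 mm high over its tabs. Origin at the middle of its underside. Leave alone.
- shaker: Open steel shaker tin, 88 mm in diameter, 118 mm high; origin at its foot. Leave alone.
- jigger: Steel double measure, 45 mm in diameter, 95 mm high; origin at its foot. Leave alone.
- cup_stack: Upturned stack of clear cups, 96 mm in diameter, 112 mm high; origin at its foot. Leave alone.
- squeeze_bottle: White squeeze bottle with pointed nozzle, 60 mm in diameter, 185 mm high; origin at its foot. Leave alone.
- deli_tub: White lidded tub, 119 mm in diameter, 73 mm high; origin at its foot. Leave alone.
- scoop: Spoon-shaped scoop lying flat, 210 mm long, black handle; origin at mid length underneath. Leave alone.

How it is judged:
On the way:
1. the ring is pressed home on its pin, with the tray still out (value of joint cup_ring_press above 0.0075 m and horizontal distance between ring_notch and pin_top below 0.006 m and value of joint tray below 0.06 m), for 0.2 s.
At the end, for the whole second after the job is handed in: The ring's notch sits over the pin (within 6 mm) with the ring pressed down to within 1.5 mm of home, and the tray is pushed in to within 6 mm of its stop and at rest (value of joint cup_ring_press above 0.0075 m and horizontal distance between ring_notch and pin_top below 0.006 m and value of joint tray above 0.149 m and velocity of joint tray below 0.005 m/s); the robot touches nothing.
It fails at once if the cup ring is lifted (more than 5 mm above where it stood) (value of joint cup_ring_press below -0.005 m).
It fails at once if the tray is pushed in more than 60 mm while the ring still stands proud (value of joint tray above 0.06 m and value of joint cup_ring_press below 0.0065 m).
It fails at once if another thing on the table is moved more than 20 mm (distance of any of spare_ring, shaker, jigger, cup_stack, squeeze_bottle, deli_tub, scoop from where it was at the start of the episode above 0.02 m).
It also fails if it takes over 58 s, if anything falls off the work surface, if the arm or the gripper's body presses on something with over 40 N, if the wrist force passes 120 N, or if a joint passes its speed limit or range.

### The arm

A 6-joint arm with a two-finger parallel gripper is mounted at the origin on the work surface. World frame = base frame: x ahead of the robot, y to its left, z up, the work surface at z = 0. Lengths are in m, angles in rad, forces in N, time in s.
With the tool pointing down it reaches from about 0.35 to 0.85 m from the base axis. Payload 8.1 kg.
Tool frame: the origin (TCP) lies between the finger pads; the fingertips stand nose_length ahead of it and the grasp point (between the pads) lies 2 mm behind it (nose_length is the distance from the TCP to the fingertips, in m); z points along the fingers, x is the direction in which the jaws open and shut, and the axes are right-handed (so a half turn about z gives the same grasp; the last joint's range is limited). The gripper opens to 93 mm and grips with 3 to 60 N. Pads are 15 mm wide; open, the fingers measure 128 mm over their backs; the gripper's body (75 mm by 188 mm) begins 65 mm behind the grasp point.
Start: joints at [1.264, 0.13, 1.488, -0, 1.523, -0.085], TCP at [0.132, 0.585, 0.236] pointing down, gripper open.
Joint ranges: [-2.96, 2.96], [-0.89, 2.26], [0.02, 2.5], [-1.34, 4.48], [0, 2.73], [-2.66, 2.66]. Speed limits (rad/s): [2.39, 2.39, 2.79, 3.14, 3.14, 3.14].

### API

Orientations are given as a rotation vector (axis times angle).
In Python, from plant import * gives the robot as it stands.
- The arm moves only by the tool carry_out, never from a script. Its argument "steps" is a list of rows, each an object with "xyz": the shift along the world's x, y, z in cm, a list of three; "rot": the turn, a rotation vector about the world's x, y, z in degrees, a list of three. In form: [{"xyz": [tx, ty, tz], "rot": [rx, ry, rz]}, ...]. A call has 1 to 10 rows; each row is the pose to reach, as a shift and turn from the pose commanded when the call began; what a row does not reach only later rows make up. A row lasts 1/10 s, in which the tool goes at most 50 mm and 8.59 degrees, less where a joint would pass 70% of its speed; a pose out of reach is approached as far as the arm can. A call with a gripper value outside its range is refused whole. "grip" is the opening, from 0 (shut) to 1 (fully open), set as the call begins (left out, the last holds). The fingers move at their own pace and stop on an object; "force" is the grip in N (left out, the last holds). Time passes only in rows, so rows that repeat a pose let the fingers close. It gives the time, the measured TCP pose, the force and the opening at its end, in the units of the state.
- read_state(): the state, without advancing time (a new reading comes with each control period).
- read_camera(name): name is "scene" or "side" or "wrist"; returns the picture (480x640x3 uint8, red, green, blue); there is no depth.
- calibration(name): a dict with "fov_y" (degrees; the focal length in pixels is half the picture's height over the tangent of half this angle, whatever the lens; pixels are square), "cx", "cy" (the principal point, pixels), "xyz" and "attitude" of the camera in the world. Camera axes: x right, y down, z forward; pixel columns grow to the right and rows downward; lengths in m; the calibration is good to about 2 mm. A picture is of the moment at which its call begins: read the wrist's pose just before it. calibration takes no time and is no camera call; for the wrist camera it gives the pose at the moment of the call.
- close_job(): hands the job in, once; it reports no verdict.
The state is a dict: "t": time; "q": joint angles; "dq": joint speeds; "joint_torque": joint torques, N m; "tool_pos": TCP position; "orientation": TCP orientation; "force": force on the tool from outside, world axes, zero at the start; "wrist_torque": the same for the moment, N m; "opening": finger opening in m.
Only numpy, scipy, OpenCV 4.12 (cv2) and the standard library are available. Lean on these libraries where they do the work, as an engineer would, in place of code of your own. Each camera call takes 0.05 s, during which the arm holds its last target.

## Working session

There is one attempt and no reset: what is moved stays moved. The work goes in short steps, Python scripts to look and compute and a tool call to move; the robot and the scene stay as the last step left them, time stands still between calls to the robot, and variables do not carry over. Pictures are saved under pics/ and viewed, and the job is handed in when it is done.

Besides the shell and the picture viewer there is one more tool, called after "Emit:" as a command line: name --argument value ..., lists and objects as JSON in quotes. carry_out: Moves the arm, as the interface text tells. Its arguments: {"type":"object","properties":{"steps":{"type":"array","items":{"type":"object","properties":{"xyz":{"type":"array","items":{"type":"number"}},"rot":{"type":"array","items":{"type":"number"}}}}},"grip":{"type":"number"},"force":{"type":"number"}},"required":["steps"]}

```bash
mkdir -p pics; ls; python3 - <<'E'
from plant import *
import cv2
print(read_state())
try: print(nose_length)
except Exception as e: print(e)
for n in ["scene","side","wrist"]:
    print(n,calibration(n))
    cv2.imwrite(f"pics/{n}0.png",read_camera(n)[:,:,::-1])
E
```

```text
pics
{'t': 0.0, 'q': array([ 1.26364532e+00,  1.31166712e-01,  1.48929836e+00, -8.44917811e-06,
        1.52296699e+00, -8.54262076e-02]), 'dq': array([ 0.00063856, -0.00021944, -0.00063962, -0.00015271, -0.00074665,
       -0.00084328]), 'joint_torque': array([ 6.35819961e-04, -5.59866643e+01, -4.91739178e+01,  7.68445828e-02,
        3.58843070e-02, -2.29586140e-04]), 'tool_pos': array([0.13178058, 0.5847972 , 0.23457361]), 'orientation': array([ 2.45276955e+00,  1.96139126e+00, -2.39414288e-03]), 'force': array([-0.07489063, -0.34604091, -0.10265981]), 'wrist_torque': array([-0.02452721, -0.01149678, -0.03175982]), 'opening': 0.09328827855973748}
0.017
scene {'fov_y': 56.97290450939003, 'cx': 316.7467044528141, 'cy': 239.3993742372851, 'xyz': array([ 1.07449168, -0.66864347,  0.6529912 ]), 'attitude': array([-2.03388453, -0.80439597,  0.40516901])}
side {'fov_y': 47.529633282433636, 'cx': 325.0204416658816, 'cy': 241.29683676461948, 'xyz': array([ 0.25954983, -0.89261639,  0.67075014]), 'attitude': array([-2.09202237,  0.37934705, -0.21022116])}
wrist {'fov_y': 70.32209615223877, 'cx': 322.8377847705797, 'cy': 241.27056854129344, 'xyz': array([0.05300168, 0.60364425, 0.38472614]), 'attitude': array([2.26130056, 1.80938695, 0.26943349])}
```

View pics/scene0.png

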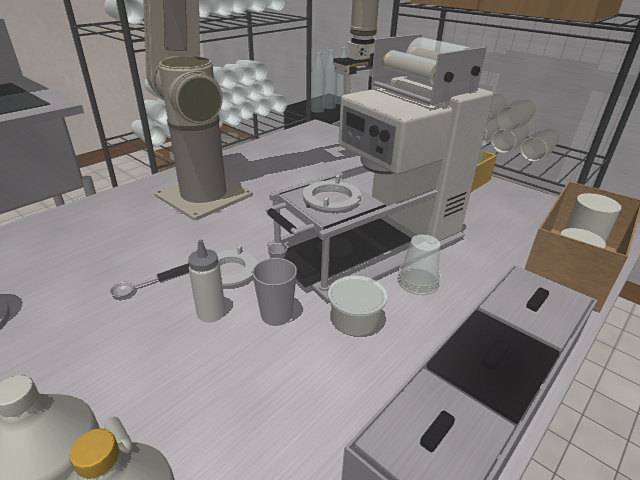

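View pics/side0.png

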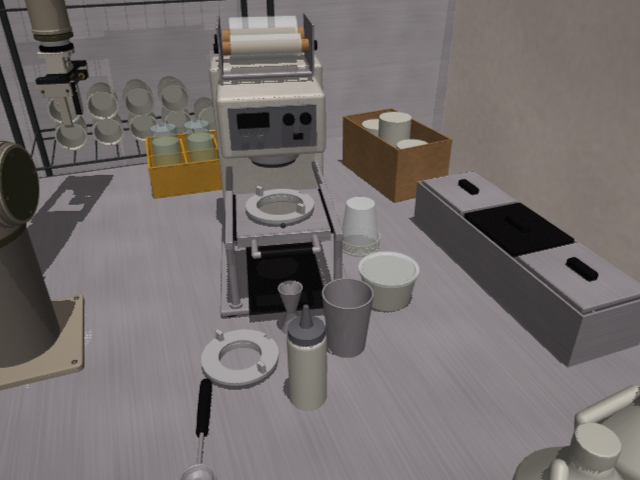

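View pics/wrist0.png

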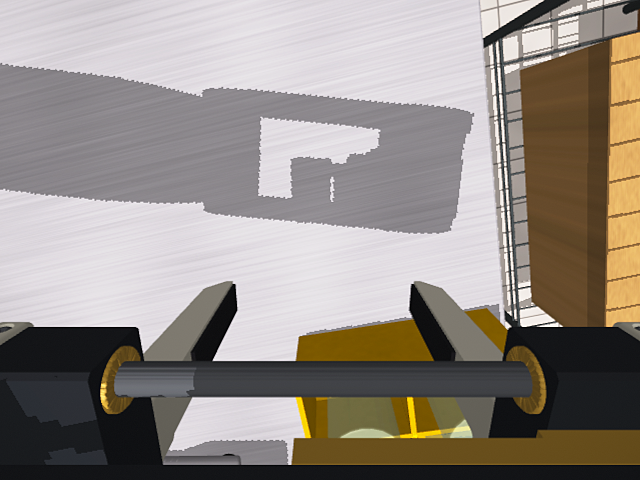

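The sealer faces roughly world -y. In the side view the ring is near (280,206) with the pin near (283,226), and the handle is around (284,246). I'll zoom in next.

```bash
python3 - <<'E'
import cv2
a=cv2.imread("pics/side0.png")[160:320,210:350]; cv2.imwrite("pics/side0c.png",cv2.resize(a,None,fx=3.7,fy=3.7,interpolation=cv2.INTER_CUBIC)[:600])
a=cv2.imread("pics/scene0.png")[165:305,260:450]; cv2.imwrite("pics/scene0c.png",cv2.resize(a,None,fx=4,fy=4,interpolation=cv2.INTER_CUBIC))
E
```

```text
(no output)
```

View pics/side0c.png

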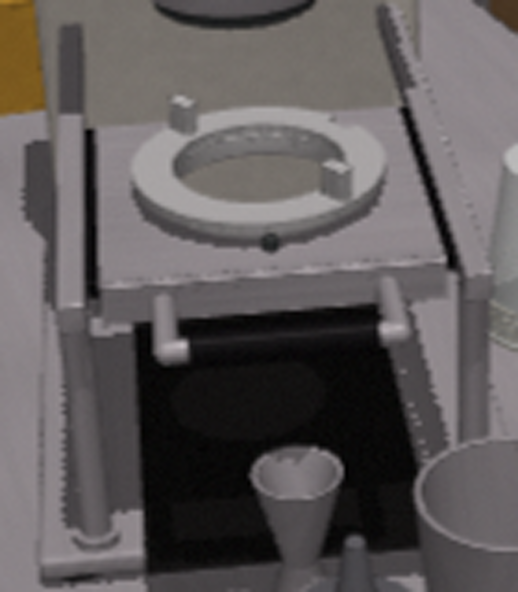

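View pics/scene0c.png

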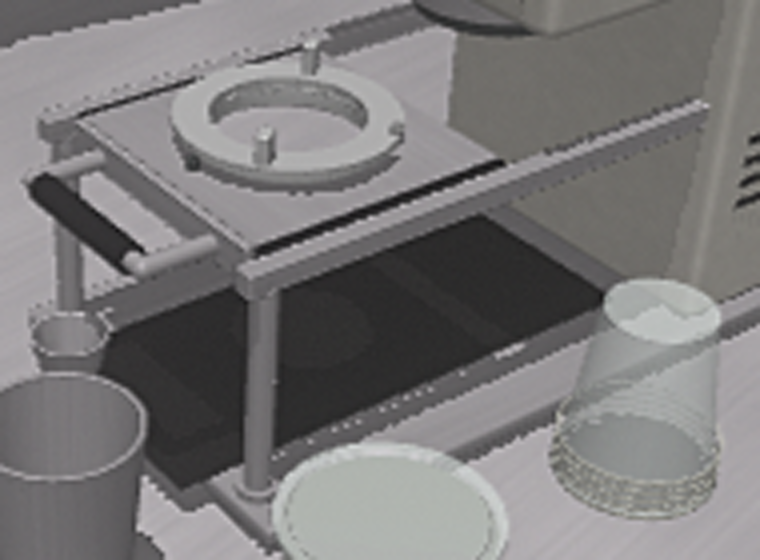

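```bash
cat > h.py <<'E'
import numpy as np, cv2
from scipy.optimize import least_squares
from scipy.spatial.transform import Rotation as R
def proj(cal,P):
    f=240/np.tan(np.radians(cal['fov_y'])/2)
    p=R.from_rotvec(cal['attitude']).inv().apply(np.atleast_2d(P)-cal['xyz'])
    return np.c_[cal['cx']+f*p[:,0]/p[:,2], cal['cy']+f*p[:,1]/p[:,2]]
def ringpts(phi,press=0):
    # notch local angle = pi+phi
    z=0.187-press; a=np.pi+phi
    c=lambda r,t,z:np.array([r*np.cos(t),r*np.sin(t),z])
    return dict(notch=c(.0655,a,z),tab1=c(.057,a-np.pi/2,z+.018),tab2=c(.057,a+np.pi/2,z+.018),ctr=np.array([0,0,z]))
FIX=dict(pin=[-.0655,0,.180],fl=[-.085,.085,.172],fr=[-.085,-.085,.172],handle=[-.130,0,.160])
def world(p,x,y,yaw): return R.from_euler('z',yaw).apply(np.atleast_2d(p))+[x,y,0]
E
python3 - <<'E'
from h import *
from plant import *
obs={'side':(3.7,210,160,dict(pin=(270,240),tab2=(182,98),tab1=(337,165),fl=(100,287),fr=(447,265),handle=(285,338),notch=(337,120))),
'scene':(4,260,165,dict(pin=(192,160),tab1=(264,128),tab2=(312,42),notch=(396,132),fl=(80,122),fr=(252,252),handle=(87,222)))}
C={n:calibration(n) for n in obs}
def res(v,full=False):
    x,y,yaw,phi=v; pts=dict(FIX,**ringpts(phi)); out=[]
    for n,(f,x0,y0,o) in obs.items():
        for k,c in o.items():
            px=np.array([x0+(c[0]+.5)/f-.5,y0+(c[1]+.5)/f-.5])
            d=proj(C[n],world(pts[k],x,y,yaw))[0]-px
            if full: print(n,k,d.round(1))
            out+=list(d)
    return np.array(out)
for p0 in [2.5,-2.5]:
    s=least_squares(res,[.4,.1,1.5,p0],loss='soft_l1'); print(s.x,s.cost)
    best=s if p0==2.5 or s.cost<best.cost else best
res(best.x,True)
x,y,yaw,phi=best.x
for k,p in dict(FIX,**ringpts(phi)).items(): print(k,world(p,x,y,yaw)[0].round(4))
E
```

```text
[0.50348287 0.01199223 1.37026101 2.2622166 ] 8.874369689680467
[ 0.50348287  0.01199223  1.37026101 -4.02096871] 8.874369689680991
side pin [ 0.3 -1.5]
side tab2 [-0.   0.2]
side tab1 [ 0.2 -0.2]
side fl [-0.1 -1.2]
side fr [ 0.  -2.9]
side handle [ 0.1 -0.1]
side notch [ 2.3 -0.2]
scene pin [-1.1 -0.8]
scene tab1 [-0.9  1.1]
scene tab2 [-1.4  0.3]
scene notch [ 0.5 -0.5]
scene fl [-1.1 -0.8]
scene fr [-0.2 -1. ]
scene handle [0.4 0.1]
pin [ 0.4904 -0.0522  0.18  ]
fl [ 0.4033 -0.0544  0.172 ]
fr [ 0.5698 -0.0882  0.172 ]
handle [ 0.4776 -0.1154  0.16  ]
notch [0.5612 0.0429 0.187 ]
tab1 [ 0.5304 -0.0383  0.205 ]
tab2 [0.4766 0.0623 0.205 ]
ctr [0.5035 0.012  0.187 ]
```

Emit:
carry_out --steps '[{"xyz":[0,0,5],"rot":[0,0,0]},{"xyz":[0,0,10],"rot":[0,0,0]},{"xyz":[0,0,15],"rot":[0,0,0]},{"xyz":[0,0,20],"rot":[0,0,0]},{"xyz":[0,0,25],"rot":[0,0,0]},{"xyz":[3,-4,28],"rot":[0,0,-5]},{"xyz":[6,-8,30],"rot":[0,0,-10]},{"xyz":[9,-12,32],"rot":[0,0,-15]},{"xyz":[12,-16,32],"rot":[0,0,-20]},{"xyz":[15,-20,32],"rot":[0,0,-25]}]' --grip 0.25

```text
t: 1.15
tool_pos: [0.2737, 0.3958, 0.5563]
orientation: [-2.822, -1.38, -0.002]
force: [1.0, -0.6, 0.2]
opening: 0.0238
```

Emit:
carry_out --steps '[{"xyz":[2,-4,0],"rot":[0,0,-3]},{"xyz":[4.5,-8.5,0],"rot":[0,0,-6]},{"xyz":[7,-13,0],"rot":[0,0,-9]},{"xyz":[9.5,-17,0],"rot":[0,0,-12]},{"xyz":[12,-21,0],"rot":[0,0,-15]},{"xyz":[14.5,-25.5,0],"rot":[0,0,-18]},{"xyz":[17,-30,0],"rot":[0,0,-21]},{"xyz":[19.5,-34.5,0],"rot":[0,0,-24]},{"xyz":[22,-39,0],"rot":[0,0,-24]},{"xyz":[25,-44,0],"rot":[0,0,-24]}]'

```text
t: 2.15
tool_pos: [0.5162, -0.0326, 0.5553]
orientation: [-3.046, -0.767, -0.0]
force: [0.5, 0.8, 0.1]
opening: 0.0236
```

Emit:
carry_out --steps '[{"xyz":[0,-2,-4],"rot":[0,0,0]},{"xyz":[0,-2,-9],"rot":[0,0,0]},{"xyz":[0,-2,-13],"rot":[0,0,0]},{"xyz":[0,-2,-16],"rot":[0,0,0]},{"xyz":[0,-2,-18],"rot":[0,0,0]},{"xyz":[0,-2,-18],"rot":[0,0,0]}]'

```text
t: 2.75
tool_pos: [0.5143, -0.0502, 0.3713]
orientation: [-3.044, -0.767, 0.009]
force: [-0.3, -0.3, 0.0]
opening: 0.0234
```

```bash
python3 - <<'E'
from plant import *
import cv2
s=read_state();print(s['t'],s['tool_pos'],s['orientation'],s['q'],s['opening'],calibration("wrist"))
for n in ["scene","side","wrist"]:
    cv2.imwrite(f"pics/{n}1.png",read_camera(n)[:,:,::-1])
E
```

```text
2.75 [ 0.51426979 -0.05024987  0.37130155] [-3.04357542 -0.76691126  0.00939636] [-1.96666451e-01 -1.03955576e-01  1.48021088e+00  2.17304894e-05
  1.77197615e+00 -6.90339344e-01] 0.02336826303930032 {'fov_y': 70.32209615223877, 'cx': 322.8377847705797, 'cy': 241.27056854129344, 'xyz': array([0.47748017, 0.02228448, 0.52166838]), 'attitude': array([2.76735709, 0.69906265, 0.09610791])}
```

View pics/wrist1.png

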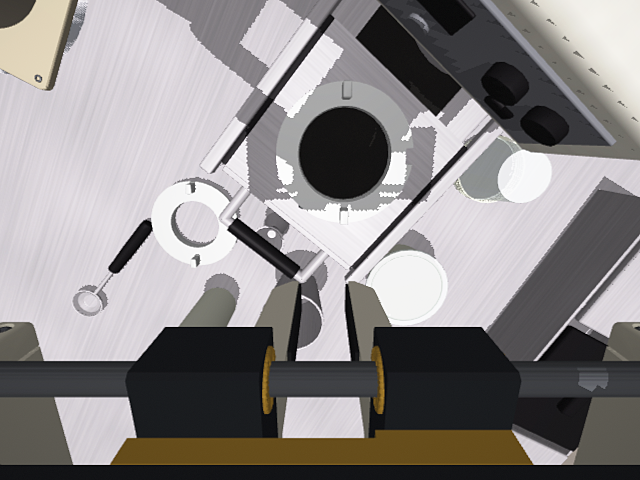

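View pics/scene1.png

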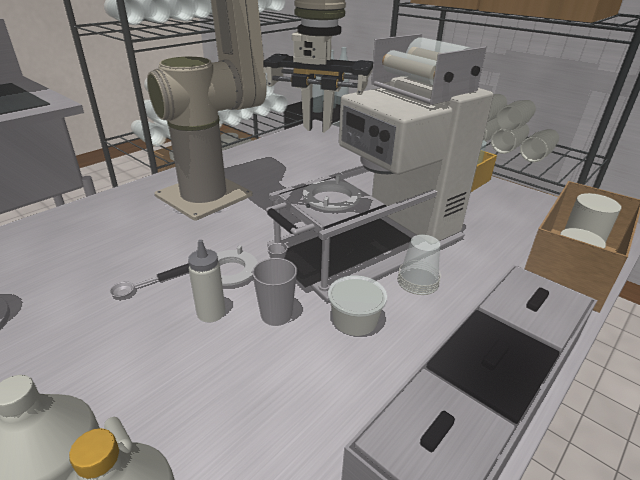

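The wrist view from above shows the ring around (345,150), with its tabs at about (347,90) and (344,214). I'll zoom in to refine the pose.

```bash
python3 - <<'E'
import cv2
a=cv2.imread("pics/wrist1.png")[65:285,210:460]; cv2.imwrite("pics/wrist1c.png",cv2.resize(a,None,fx=2.7,fy=2.7,interpolation=cv2.INTER_CUBIC)[:600])
E
```

```text
(no output)
```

View pics/wrist1c.png

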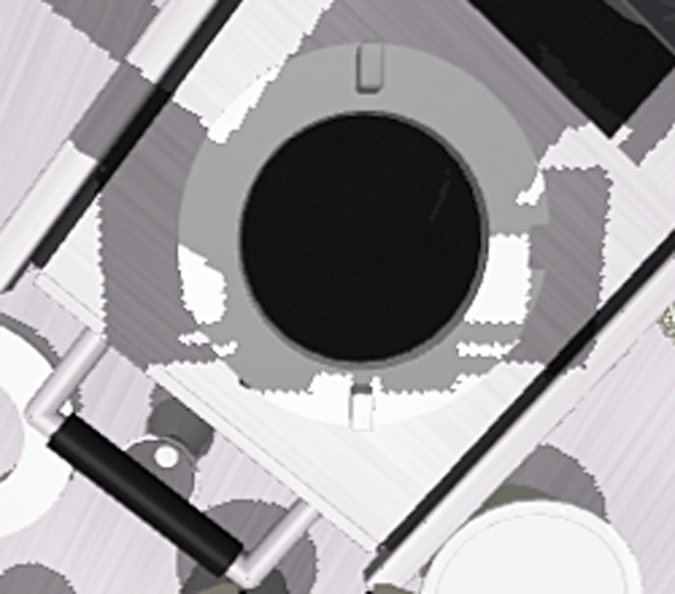

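```bash
cat >> h.py <<'E'
def fit(obs,C,x0,press=0,fixed=None,show=True):
    def res(v,full=False):
        x,y,yaw=(v[:3] if fixed is None else fixed); phi=v[-1]
        pts=dict(FIX,**ringpts(phi,press)); out=[]
        for n,(f,a,b,o) in obs.items():
            for k,c in o.items():
                px=np.array([a+(c[0]+.5)/f-.5,b+(c[1]+.5)/f-.5])
                d=proj(C[n],world(pts[k],x,y,yaw))[0]-px
                if full: print(n,k,d.round(1))
                out+=list(d)
        return np.array(out)
    s=least_squares(res,x0,loss='soft_l1')
    if show: res(s.x,True)
    return s.x
E
python3 - <<'E'
from h import *
from plant import *
O={'wrist':(2.7,210,65,dict(tab2=(370,64),tab1=(362,411),notch=(546,247),ctr=(364,238),fl=(35,275),fr=(378,550),handle=(147,495)))}
C={'wrist':calibration('wrist')}
v=fit(O,C,[.5035,.012,1.37,2.262]);print(v)
O['side']=(3.7,210,160,dict(pin=(270,240),tab2=(182,98),tab1=(337,165),handle=(285,338)))
O['scene']=(4,260,165,dict(pin=(192,160),tab1=(264,128),tab2=(312,42),notch=(396,132),fl=(80,122),fr=(252,252),handle=(87,222)))
for n in('side','scene'):C[n]=calibration(n)
print(fit(O,C,v))
E
```

```text
wrist tab2 [-0.4  0.9]
wrist tab1 [-0.4  0.5]
wrist notch [-0.7 -0.1]
wrist ctr [-0.9  2.9]
wrist fl [ 2.4 -1.2]
wrist fr [ 0.5 -2.7]
wrist handle [ 2.4 -2.9]
[0.50457813 0.01625826 1.3659621  2.2642462 ]
wrist tab2 [-1.1  1.7]
wrist tab1 [-1.1  1.1]
wrist notch [-1.4  0.5]
wrist ctr [-1.6  3.5]
wrist fl [ 1.8 -0.5]
wrist fr [-0.  -2.2]
wrist handle [ 1.9 -2.4]
side pin [ 0.1 -2.4]
side tab2 [ 0.  -0.6]
side tab1 [-0.  -1.1]
side handle [-0.3 -1.1]
scene pin [ 0.2 -1.2]
scene tab1 [0.4 0.7]
scene tab2 [-0.2 -0. ]
scene notch [ 1.7 -0.9]
scene fl [ 0.3 -1.3]
scene fr [ 1.  -1.5]
scene handle [ 1.7 -0.4]
[0.50432317 0.01540552 1.36649634 2.26422824]
```

```bash
cat >> h.py <<'E'
S=(.504,.014,1.367)
DOWN=R.from_rotvec([np.pi,0,0])
def toolR(xang,lean):
    yl=np.array([-np.sin(S[2]),np.cos(S[2]),0])
    return R.from_rotvec(-np.radians(lean)*yl)*R.from_euler('z',xang,degrees=True)*DOWN
def rows(st,targets):
    R0=R.from_rotvec(st['orientation']); p0=st['tool_pos']; o=[]
    for p,Rt in targets:
        o.append((((p-p0)*100).round(2).tolist(), np.degrees((Rt*R0.inv()).as_rotvec()).round(1).tolist()))
        print(o[-1])
def tabpose(beta,lean,z=.2016,d=.010,r=.057):
    b=np.radians(beta); Rt=toolR(beta-270,lean)
    P=np.array([S[0]+r*np.cos(b),S[1]+r*np.sin(b),z])
    return P-d*Rt.as_matrix()[:,2],Rt
E
python3 - <<'E'
from h import *
from plant import *
s=read_state()
rows(s,[tabpose(298,12,.27),tabpose(298,12,.23),tabpose(298,12)])
E
```

```text
([1.43, 1.22, -9.7], [11.8, -2.3, -0.3])
([1.43, 1.22, -13.7], [11.8, -2.3, -0.3])
([1.43, 1.22, -16.54], [11.8, -2.3, -0.3])
```

Emit:
carry_out --steps '[{"xyz":[0.7,0.6,-3],"rot":[5.9,-1.1,-0.1]},{"xyz":[1.4,1.2,-6],"rot":[11.8,-2.3,-0.3]},{"xyz":[1.4,1.2,-9],"rot":[11.8,-2.3,-0.3]},{"xyz":[1.4,1.2,-11],"rot":[11.8,-2.3,-0.3]},{"xyz":[1.4,1.2,-12],"rot":[11.8,-2.3,-0.3]},{"xyz":[1.4,1.2,-12],"rot":[11.8,-2.3,-0.3]}]' --grip 0.22

```text
t: 3.5
tool_pos: [0.5298, -0.0385, 0.2554]
orientation: [-2.861, -0.713, -0.132]
force: [-0.1, -0.4, 1.2]
opening: 0.0204
```

```bash
python3 - <<'E'
from plant import *
from h import *
s=read_state();print(s['t'],s['tool_pos'],s['opening'])
rows(s,[tabpose(298,12)])
a=read_camera("wrist")[:,:,::-1]; cv2.imwrite("pics/wrist2.png",a)
b=cv2.resize(read_camera("side")[100:300,180:380,::-1],None,fx=3,fy=3);cv2.imwrite("pics/side2.png",b)
E
```

```text
3.5 [ 0.52977464 -0.03845333  0.25541726] 0.020364208062687635
([0.06, 0.01, -4.4], [-0.0, -0.1, -0.0])
```

View pics/wrist2.png

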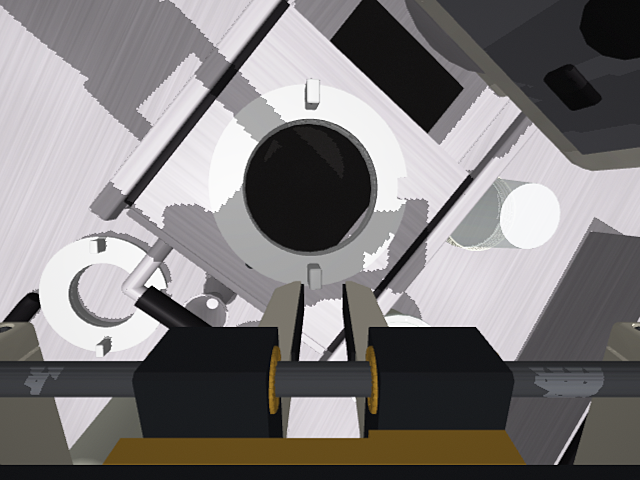

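View pics/side2.png

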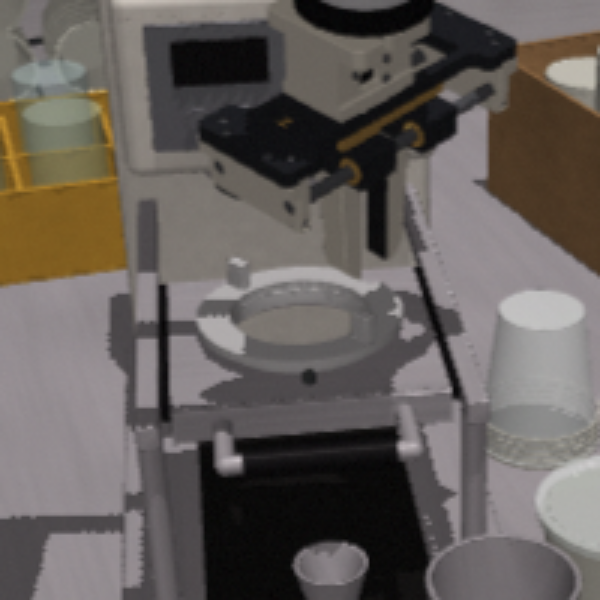

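The straddle looks centred: tab1 is at (314,272) between the fingertips at (302,285) and (345,285). I'll check that numerically.

```bash
python3 - <<'E'
from plant import *
from h import *
r=ringpts(2.264)
for k in('tab1','tab2','ctr','notch'): print(k,proj(calibration('wrist'),world(r[k],*S)))
E
```

```text
tab1 [[311.68439738 281.2121635 ]]
tab2 [[308.8109557   94.75968882]]
ctr [[307.68841458 191.68762292]]
notch [[401.53393652 190.78618723]]
```

```bash
sed -i 's/^S=.*/S=(.505,.0147,1.367)/' h.py; python3 - <<'E'
from plant import *
from h import *
s=read_state()
rows(s,[tabpose(298,12)])
E
```

```text
([0.07, 0.09, -4.59], [-0.0, 0.0, -0.0])
```

Emit:
carry_out --steps '[{"xyz":[0.1,0.1,-1.5],"rot":[0,0,0]},{"xyz":[0.1,0.1,-3],"rot":[0,0,0]},{"xyz":[0.1,0.1,-4.0],"rot":[0,0,0]},{"xyz":[0.1,0.1,-4.4],"rot":[0,0,0]},{"xyz":[0.1,0.1,-4.4],"rot":[0,0,0]}]'

```text
t: 4.1
tool_pos: [0.53, -0.0373, 0.21]
orientation: [-2.86, -0.713, -0.129]
force: [0.2, -1.2, 0.5]
opening: 0.0203
```

```bash
python3 - <<'E'
from plant import *
from h import *
s=read_state();print(s['t'],s['tool_pos'],s['opening'],s['force'])
rows(s,[tabpose(b,12) for b in np.arange(298,253,-5)])
b=cv2.resize(read_camera("side")[150:300,200:350,::-1],None,fx=4,fy=4);cv2.imwrite("pics/side3.png",b)
E
```

```text
4.1 [ 0.53003862 -0.03726013  0.21004361] 0.02030267412728282 [ 0.15923879 -1.16547405  0.45513567]
([0.13, -0.04, 0.13], [-0.1, -0.2, -0.0])
([-0.32, -0.25, 0.13], [0.1, 0.8, -4.9])
([-0.78, -0.43, 0.13], [0.3, 1.8, -9.8])
([-1.26, -0.56, 0.13], [0.5, 2.8, -14.7])
([-1.75, -0.65, 0.13], [0.7, 3.9, -19.6])
([-2.25, -0.7, 0.13], [0.9, 4.9, -24.5])
([-2.74, -0.7, 0.13], [1.1, 5.9, -29.3])
([-3.24, -0.67, 0.13], [1.3, 6.9, -34.2])
([-3.73, -0.58, 0.13], [1.5, 8.0, -39.1])
```

View pics/side3.png

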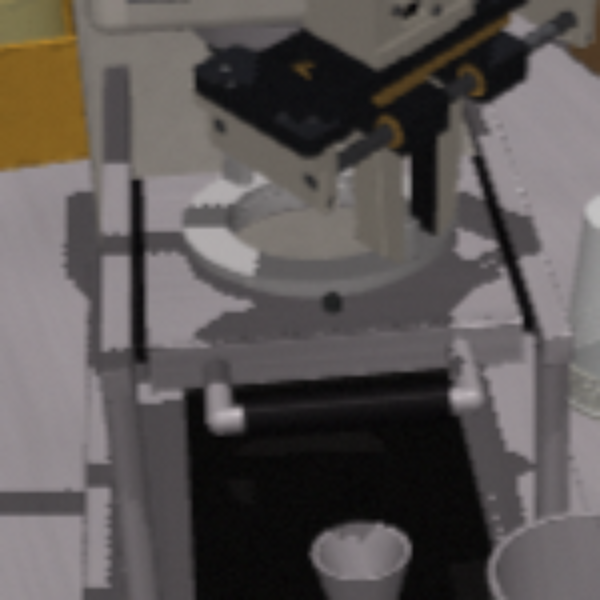

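The fingers straddle tab1. I'm starting the sweep.

Emit:
carry_out --steps '[{"xyz":[0.1,0,0.1],"rot":[0,0,0]},{"xyz":[-0.3,-0.2,0.1],"rot":[0.1,0.8,-4.9]},{"xyz":[-0.8,-0.4,0.1],"rot":[0.3,1.8,-9.8]},{"xyz":[-1.3,-0.6,0.1],"rot":[0.5,2.8,-14.7]},{"xyz":[-1.8,-0.7,0.1],"rot":[0.7,3.9,-19.6]},{"xyz":[-2.2,-0.7,0.1],"rot":[0.9,4.9,-24.5]},{"xyz":[-2.7,-0.7,0.1],"rot":[1.1,5.9,-29.3]},{"xyz":[-3.2,-0.7,0.1],"rot":[1.3,6.9,-34.2]},{"xyz":[-3.7,-0.6,0.1],"rot":[1.5,8,-39.1]}]'

```text
t: 5.05
tool_pos: [0.4946, -0.044, 0.2137]
orientation: [-2.919, 0.311, -0.035]
force: [0.7, -0.9, 0.7]
opening: 0.0202
```

```bash
python3 - <<'E'
from plant import *
from h import *
s=read_state();print(s['t'],s['tool_pos'],s['opening'],s['force'])
rows(s,[tabpose(b,12) for b in np.arange(253,207,-5)])
b=cv2.resize(read_camera("scene")[140:270,250:420,::-1],None,fx=4,fy=4);cv2.imwrite("pics/scene4.png",b)
E
```

```text
5.05 [ 0.49456036 -0.04403973  0.21372721] 0.020198263588721597 [ 0.71009    -0.93451874  0.70099303]
([-0.66, 0.22, -0.23], [0.4, 1.2, -4.7])
([-1.13, 0.39, -0.23], [0.6, 2.2, -9.6])
([-1.59, 0.59, -0.23], [0.8, 3.2, -14.5])
([-2.02, 0.84, -0.23], [1.0, 4.2, -19.4])
([-2.43, 1.12, -0.23], [1.3, 5.2, -24.3])
([-2.81, 1.43, -0.23], [1.5, 6.2, -29.2])
([-3.17, 1.78, -0.23], [1.7, 7.2, -34.1])
([-3.49, 2.16, -0.23], [1.9, 8.2, -38.9])
([-3.78, 2.57, -0.23], [2.1, 9.2, -43.8])
([-4.03, 2.99, -0.23], [2.3, 10.2, -48.7])
```

View pics/scene4.png

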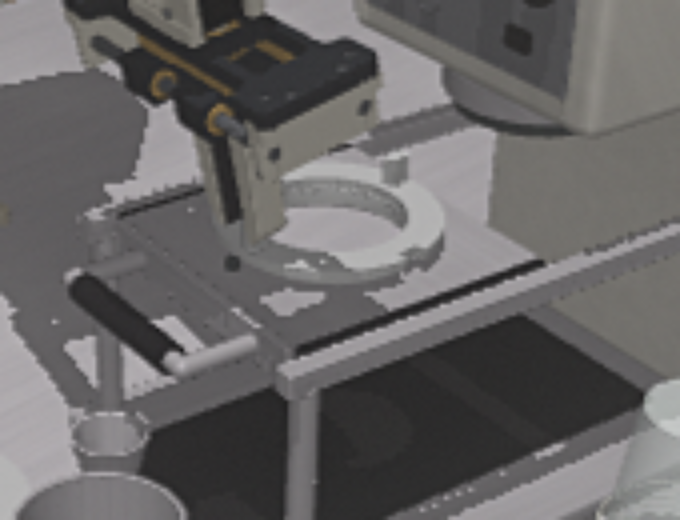

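Emit:
carry_out --steps '[{"xyz":[0,0,0],"rot":[0,0,0]},{"xyz":[0,0,0],"rot":[0,0,0]}]'

```text
t: 5.3
tool_pos: [0.494, -0.0435, 0.2127]
orientation: [-2.92, 0.302, -0.033]
force: [0.1, 0.6, -0.1]
opening: 0.0207
```

```bash
python3 - <<'E'
from plant import *
from h import *
s=read_state();print(s['t'],s['tool_pos'],s['opening'],s['force'])
rows(s,[tabpose(b,12) for b in np.arange(253,205,-5)])
E
```

```text
5.3 [ 0.49404086 -0.04353876  0.21272556] 0.02072851147990414 [ 0.06953836  0.58570647 -0.07301334]
([-0.61, 0.17, -0.13], [0.3, 1.1, -5.1])
([-1.08, 0.34, -0.13], [0.6, 2.1, -10.0])
([-1.53, 0.54, -0.13], [0.8, 3.1, -14.8])
([-1.97, 0.79, -0.13], [1.0, 4.1, -19.7])
([-2.38, 1.07, -0.13], [1.2, 5.2, -24.6])
([-2.76, 1.38, -0.13], [1.4, 6.2, -29.5])
([-3.11, 1.73, -0.13], [1.6, 7.2, -34.4])
([-3.44, 2.11, -0.13], [1.8, 8.2, -39.3])
([-3.73, 2.52, -0.13], [2.0, 9.2, -44.2])
([-3.98, 2.94, -0.13], [2.3, 10.2, -49.1])
```

Emit:
carry_out --steps '[{"xyz":[-0.6,0.2,-0.1],"rot":[0.3,1.1,-5.1]},{"xyz":[-1.1,0.3,-0.1],"rot":[0.6,2.1,-10]},{"xyz":[-1.5,0.5,-0.1],"rot":[0.8,3.1,-14.8]},{"xyz":[-2,0.8,-0.1],"rot":[1,4.1,-19.7]},{"xyz":[-2.4,1.1,-0.1],"rot":[1.2,5.2,-24.6]},{"xyz":[-2.8,1.4,-0.1],"rot":[1.4,6.2,-29.5]},{"xyz":[-3.1,1.7,-0.1],"rot":[1.6,7.2,-34.4]},{"xyz":[-3.4,2.1,-0.1],"rot":[1.8,8.2,-39.3]},{"xyz":[-3.7,2.5,-0.1],"rot":[2,9.2,-44.2]},{"xyz":[-3.7,2.5,-0.1],"rot":[2,9.2,-44.2]}]'

```text
t: 6.3
tool_pos: [0.4567, -0.0183, 0.2115]
orientation: [-2.583, 1.405, 0.09]
force: [0.0, -0.0, 0.8]
opening: 0.0203
```

Emit:
carry_out --steps '[{"xyz":[0,0,0],"rot":[0,0,0]},{"xyz":[0,0,0],"rot":[0,0,0]}]'

```text
t: 6.5
tool_pos: [0.4568, -0.0185, 0.2113]
orientation: [-2.584, 1.403, 0.09]
force: [-0.3, 0.1, 0.5]
opening: 0.0206
```

```bash
python3 - <<'E'
from plant import *
from h import *
s=read_state();print(s['t'],s['tool_pos'],s['opening'],s['force'],s['q'])
rows(s,[tabpose(b,12) for b in list(np.arange(208,163,-5))+[163.5]])
b=cv2.resize(read_camera("scene")[140:270,250:420,::-1],None,fx=4,fy=4);cv2.imwrite("pics/scene5.png",b)
b=cv2.resize(read_camera("side")[150:300,200:350,::-1],None,fx=4,fy=4);cv2.imwrite("pics/side5.png",b)
E
```

```text
6.5 [ 0.45681713 -0.01853575  0.21125797] 0.020565042060261995 [-0.26340517  0.07062633  0.53195888] [-0.31880625 -0.26681694  1.9261543   0.20824878  1.50874371  0.66025963]
([-0.26, 0.44, 0.01], [0.2, 1.0, -4.9])
([-0.47, 0.89, 0.01], [0.4, 2.0, -9.8])
([-0.64, 1.36, 0.01], [0.6, 3.0, -14.7])
([-0.78, 1.84, 0.01], [0.8, 4.0, -19.6])
([-0.87, 2.33, 0.01], [1.0, 5.0, -24.5])
([-0.92, 2.82, 0.01], [1.2, 6.1, -29.4])
([-0.92, 3.32, 0.01], [1.5, 7.1, -34.2])
([-0.88, 3.81, 0.01], [1.7, 8.1, -39.1])
([-0.8, 4.31, 0.01], [1.9, 9.1, -44.0])
([-0.69, 4.74, 0.01], [2.1, 10.0, -48.4])
```

View pics/scene5.png

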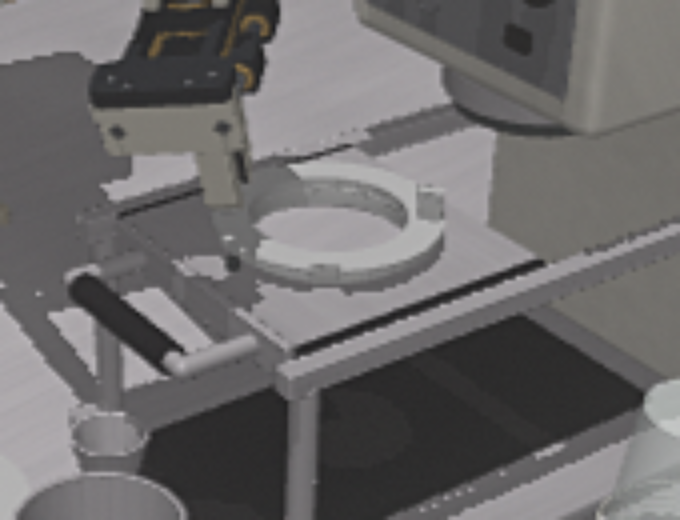

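View pics/side5.png

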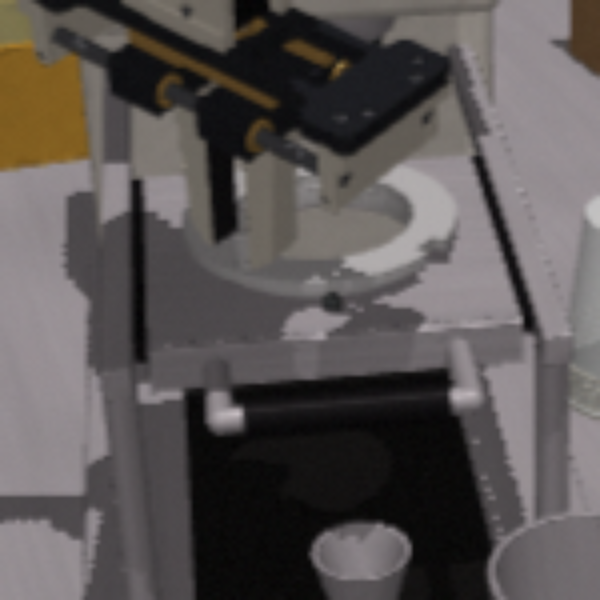

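Emit:
carry_out --steps '[{"xyz":[-0.3,0.4,0],"rot":[0.2,1,-4.9]},{"xyz":[-0.5,0.9,0],"rot":[0.4,2,-9.8]},{"xyz":[-0.6,1.4,0],"rot":[0.6,3,-14.7]},{"xyz":[-0.8,1.8,0],"rot":[0.8,4,-19.6]},{"xyz":[-0.9,2.3,0],"rot":[1,5,-24.5]},{"xyz":[-0.9,2.8,0],"rot":[1.2,6.1,-29.4]},{"xyz":[-0.9,3.3,0],"rot":[1.5,7.1,-34.2]},{"xyz":[-0.9,3.8,0],"rot":[1.7,8.1,-39.1]},{"xyz":[-0.8,4.3,0],"rot":[1.9,9.1,-44]},{"xyz":[-0.8,4.5,0],"rot":[2,9.5,-46]}]'

```text
t: 7.6
tool_pos: [0.4488, 0.0266, 0.2111]
orientation: [-1.826, 2.349, 0.202]
force: [1.6, -1.7, -1.8]
opening: 0.0205
```

Emit:
carry_out --steps '[{"xyz":[0,0,0],"rot":[0,0,0]},{"xyz":[0,0,0],"rot":[0,0,0]}]'

```text
t: 7.8
tool_pos: [0.4487, 0.0265, 0.2113]
orientation: [-1.83, 2.345, 0.202]
force: [0.3, -0.4, 0.3]
opening: 0.0205
```

```bash
python3 - <<'E'
from plant import *
from h import *
s=read_state();print(s['t'],s['tool_pos'],s['opening'],s['force'],s['q'])
rows(s,[tabpose(b,12) for b in [164,162,160]])
cv2.imwrite("pics/sceneraw6.png",read_camera("scene")[:,:,::-1]);cv2.imwrite("pics/sideraw6.png",read_camera("side")[:,:,::-1])
b=cv2.resize(cv2.imread("pics/sceneraw6.png")[140:270,250:420],None,fx=4,fy=4,interpolation=cv2.INTER_CUBIC);cv2.imwrite("pics/scene6.png",b)
b=cv2.resize(cv2.imread("pics/sideraw6.png")[150:300,200:350],None,fx=4,fy=4,interpolation=cv2.INTER_CUBIC);cv2.imwrite("pics/side6.png",b)
E
```

```text
7.8 [0.44871982 0.0264905  0.21129695] 0.02053504997727511 [ 0.25894494 -0.3949075   0.29656655] [-0.22583067 -0.31379832  1.96405713  0.21044577  1.49706999  1.57419892]
([0.11, 0.19, 0.01], [0.1, 0.4, -1.9])
([0.16, 0.38, 0.01], [0.1, 0.8, -3.8])
([0.23, 0.57, 0.01], [0.2, 1.2, -5.8])
```

View pics/scene6.png

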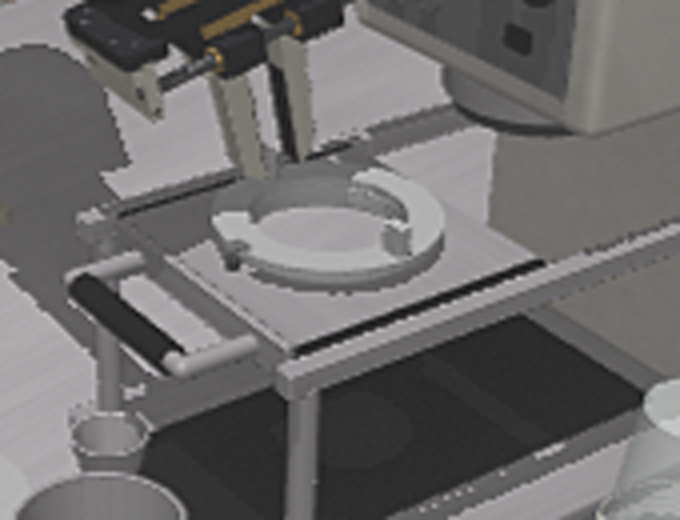

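View pics/side6.png

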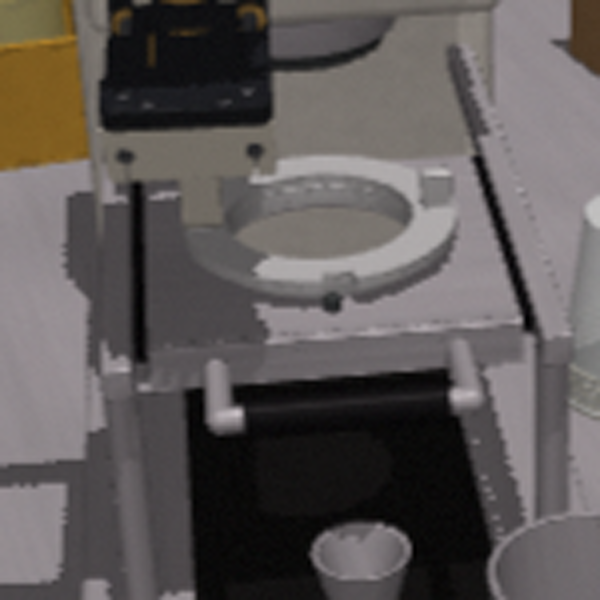

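```bash
python3 - <<'E'
from plant import *
from h import *
C={n:calibration(n) for n in('side','scene')}
O={'side':(4,200,150,dict(tab2=(436,171),notch=(341,278),pin=(332,301))),'scene':(4,250,140,dict(tab2=(399,226),notch=(240,246),pin=(232,264)))}
print(fit(O,C,[0.1],fixed=S))
print(fit({'side':O['side']},C,[*S,0.1]))
for phi in(0,.05,.1,.15,.2): print(phi,[ (proj(C['side'],world(p,*S))[0]-[200,150])*4 for p in (ringpts(phi)['notch'],FIX['pin'],ringpts(phi)['tab2'])])
E
```

```text
side tab2 [ 0.3 -1. ]
side notch [-0.  -0.4]
side pin [ 0.5 -2.7]
scene tab2 [-0.2 -0.6]
scene notch [-0.8  0.3]
scene pin [ 0.2 -2. ]
[0.05209071]
side tab2 [-0.   0.1]
side notch [0.1 1. ]
side pin [-0.1 -1.2]
[0.50277237 0.00976077 1.36181003 0.07189968]
0 [array([331.9308799 , 275.45528526]), array([332.57381663, 288.81751178]), array([436.60806854, 168.34589719])]
0.05 [array([339.06715694, 274.82367783]), array([332.57381663, 288.81751178]), array([435.70097446, 165.76508932])]
0.1 [array([346.14497701, 274.02255354]), array([332.57381663, 288.81751178]), array([434.50779552, 163.22289206])]
0.15 [array([353.14388275, 273.05456187]), array([332.57381663, 288.81751178]), array([433.0333351 , 160.72518051])]
0.2 [array([360.04375963, 271.92289377]), array([332.57381663, 288.81751178]), array([431.2829906 , 158.27764649])]
```

Emit:
carry_out --steps '[{"xyz":[0.1,0.2,0],"rot":[0.1,0.4,-1.8]},{"xyz":[0.15,0.35,0],"rot":[0.1,0.8,-3.6]},{"xyz":[0.15,0.35,0],"rot":[0.1,0.8,-3.6]},{"xyz":[0.15,0.35,0],"rot":[0.1,0.8,-3.6]}]'

```text
t: 8.3
tool_pos: [0.4501, 0.0299, 0.2112]
orientation: [-1.756, 2.407, 0.21]
force: [-0.6, -0.1, -0.3]
opening: 0.0206
```

```bash
python3 - <<'E'
from plant import *
from h import *
s=read_state();print(s['t'],s['tool_pos'],s['opening'],s['force'])
cv2.imwrite("pics/sideraw7.png",read_camera("side")[:,:,::-1])
b=cv2.resize(cv2.imread("pics/sideraw7.png")[180:240,250:330],None,fx=8,fy=8,interpolation=cv2.INTER_CUBIC);cv2.imwrite("pics/side7.png",b)
E
```

```text
8.3 [0.4501095  0.02988597 0.21124384] 0.020624027917874925 [-0.5597682  -0.08914697 -0.30105319]
```

View pics/side7.png

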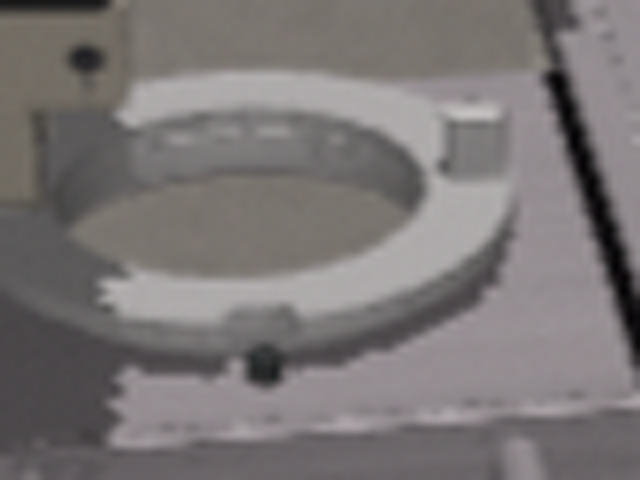

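Emit:
carry_out --steps '[{"xyz":[-0.1,-0.4,0],"rot":[0,0,0]},{"xyz":[-0.1,-0.4,1.5],"rot":[0,0,0]},{"xyz":[-0.1,-0.4,4],"rot":[0,0,0]},{"xyz":[-0.1,-1,6],"rot":[0,0,0]},{"xyz":[-0.1,-1,6],"rot":[0,0,0]}]'

```text
t: 8.85
tool_pos: [0.451, 0.0193, 0.2758]
orientation: [-1.753, 2.405, 0.202]
force: [-1.2, 0.4, 0.2]
opening: 0.0201
```

```bash
python3 - <<'E'
from plant import *
from h import *
s=read_state();print(s['t'],s['tool_pos'],s['opening'],s['force'])
p=world([.055*np.cos(np.radians(135)),.055*np.sin(np.radians(135)),.235],*S)[0]
rows(s,[(p,toolR(-56.5,0))])
cv2.imwrite("pics/sideraw8.png",read_camera("side")[:,:,::-1])
b=cv2.resize(cv2.imread("pics/sideraw8.png")[180:240,250:330],None,fx=8,fy=8,interpolation=cv2.INTER_CUBIC);cv2.imwrite("pics/side8.png",b)
E
```

```text
8.85 [0.45099211 0.01926895 0.27582243] 0.020097956702669405 [-1.23911547  0.38514033  0.22451662]
([0.81, -3.48, -4.08], [-12.1, -2.6, 51.1])
```

View pics/side8.png

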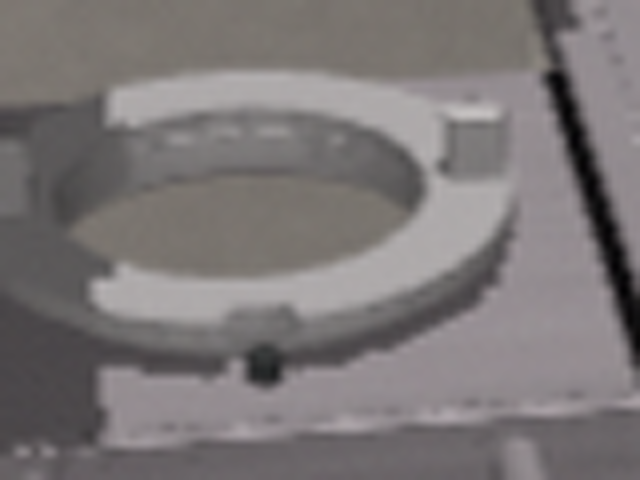

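Emit:
carry_out --steps '[{"xyz":[0.1,-0.5,-0.5],"rot":[-1.7,-0.4,7.3]},{"xyz":[0.2,-1,-1],"rot":[-3.5,-0.7,14.6]},{"xyz":[0.4,-1.5,-1.5],"rot":[-5.2,-1.1,21.9]},{"xyz":[0.5,-2,-2],"rot":[-6.9,-1.5,29.2]},{"xyz":[0.6,-2.5,-2.5],"rot":[-8.7,-1.9,36.5]},{"xyz":[0.7,-3,-3],"rot":[-10.4,-2.2,43.8]},{"xyz":[0.8,-3.5,-3.5],"rot":[-12.1,-2.6,51.1]},{"xyz":[0.8,-3.5,-4.1],"rot":[-12.1,-2.6,51.1]},{"xyz":[0.8,-3.5,-4.1],"rot":[-12.1,-2.6,51.1]},{"xyz":[0.8,-3.5,-4.1],"rot":[-12.1,-2.6,51.1]}]' --grip 0

```text
t: 9.9
tool_pos: [0.4569, -0.0148, 0.2299]
orientation: [2.759, -1.491, -0.006]
force: [-0.6, 1.0, -0.1]
opening: 0.0006
```

```bash
python3 - <<'E'
from plant import *
from h import *
s=read_state();print(s['t'],s['tool_pos'],s['opening'],s['force'])
p=world([.055*np.cos(np.radians(135)),.055*np.sin(np.radians(135)),.235],*S)[0]
rows(s,[(p,toolR(-56.5,0))])
cv2.imwrite("pics/w9.png",read_camera("wrist")[:,:,::-1])
cv2.imwrite("pics/sideraw9.png",read_camera("side")[:,:,::-1])
b=cv2.resize(cv2.imread("pics/sideraw9.png")[150:250,220:350],None,fx=5,fy=5,interpolation=cv2.INTER_CUBIC);cv2.imwrite("pics/side9.png",b)
E
```

```text
9.9 [ 0.45685147 -0.01481074  0.22988994] 0.000558602612761786 [-0.63511237  0.98922828 -0.11890998]
([0.22, -0.07, 0.51], [0.2, -0.3, 0.3])
```

View pics/w9.png

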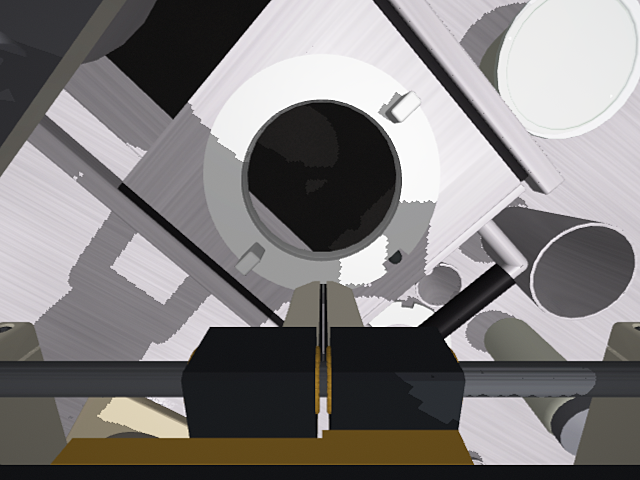

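View pics/side9.png

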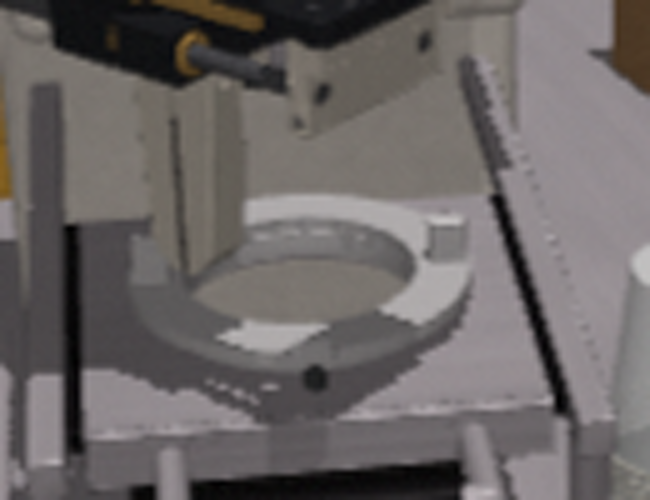

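The wrist view shows the dark pin inside the notch at (397,257). The fingertip is over the flange, midway between tab1 and the notch. Pressing now.

Emit:
carry_out --steps '[{"xyz":[0.2,-0.1,-1],"rot":[0,0,0]},{"xyz":[0.2,-0.1,-2],"rot":[0,0,0]},{"xyz":[0.2,-0.1,-2.4],"rot":[0,0,0]},{"xyz":[0.2,-0.1,-2.6],"rot":[0,0,0]},{"xyz":[0.2,-0.1,-2.8],"rot":[0,0,0]},{"xyz":[0.2,-0.1,-3.0],"rot":[0,0,0]}]'

```text
t: 10.6
tool_pos: [0.4589, -0.0163, 0.2007]
orientation: [2.76, -1.486, -0.004]
force: [-3.7, -1.9, 5.3]
opening: 0.0004
```

Emit:
carry_out --steps '[{"xyz":[0,0,-0.15],"rot":[0,0,0]},{"xyz":[0,0,-0.3],"rot":[0,0,0]},{"xyz":[0,0,-0.3],"rot":[0,0,0]}]'

```text
t: 10.9
tool_pos: [0.459, -0.0163, 0.1976]
orientation: [2.76, -1.486, -0.004]
force: [-2.2, -1.0, 2.6]
opening: 0.0003
```

Emit:
carry_out --steps '[{"xyz":[0,0,-0.15],"rot":[0,0,0]},{"xyz":[0,0,-0.3],"rot":[0,0,0]},{"xyz":[0,0,-0.3],"rot":[0,0,0]}]'

```text
t: 11.2
tool_pos: [0.4593, -0.0164, 0.1951]
orientation: [2.76, -1.487, -0.002]
force: [-4.2, -1.5, 7.8]
opening: 0.0007
```

Emit:
carry_out --steps '[{"xyz":[0,0,-0.15],"rot":[0,0,0]},{"xyz":[0,0,-0.25],"rot":[0,0,0]},{"xyz":[0,0,-0.25],"rot":[0,0,0]}]'

```text
t: 11.5
tool_pos: [0.4601, -0.017, 0.1949]
orientation: [2.76, -1.487, 0.002]
force: [-9.0, -3.3, 21.6]
opening: 0.0003
```

The tip stopped at 0.178 m with the force rising to 22 N, so the ring should be home. I'll retract and check.

Emit:
carry_out --steps '[{"xyz":[0,0,0.5],"rot":[0,0,0]},{"xyz":[0,0,3],"rot":[0,0,0]},{"xyz":[0,0,6],"rot":[0,0,0]},{"xyz":[0,0,8],"rot":[0,0,0]},{"xyz":[0,-1,8],"rot":[0,0,0]},{"xyz":[0,-1,8],"rot":[0,0,0]}]'

```text
t: 12.1
tool_pos: [0.4594, -0.0268, 0.2714]
orientation: [2.76, -1.487, -0.003]
force: [-0.4, 1.2, -0.6]
opening: 0.0003
```

```bash
python3 - <<'E'
from plant import *
from h import *
s=read_state();print(s['t'],s['tool_pos'],s['q'],s['force'])
cv2.imwrite("pics/w10.png",read_camera("wrist")[:,:,::-1])
cv2.imwrite("pics/sideraw10.png",read_camera("side")[:,:,::-1])
b=cv2.resize(cv2.imread("pics/sideraw10.png")[150:250,220:350],None,fx=5,fy=5,interpolation=cv2.INTER_CUBIC);cv2.imwrite("pics/side10.png",b)
for pr in(0,.009):
  r=ringpts(0,pr); print({k:((proj(calibration('side'),world(r[k],*S))[0]-[220,150])*5).round() for k in r})
E
```

```text
12.1 [ 0.45935305 -0.02682991  0.27141781] [-0.16563017 -0.26404189  1.80045749 -0.00535103  1.60897959  0.82251195] [-0.44811075  1.199913   -0.64261755]
{'notch': array([315., 344.]), 'tab1': array([148., 231.]), 'tab2': array([446., 210.]), 'ctr': array([300., 263.])}
{'notch': array([316., 366.]), 'tab1': array([149., 253.]), 'tab2': array([446., 231.]), 'ctr': array([301., 283.])}
```

View pics/w10.png

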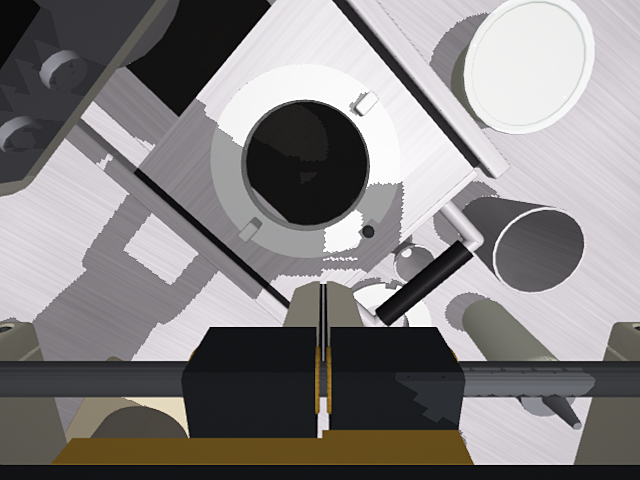

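View pics/side10.png

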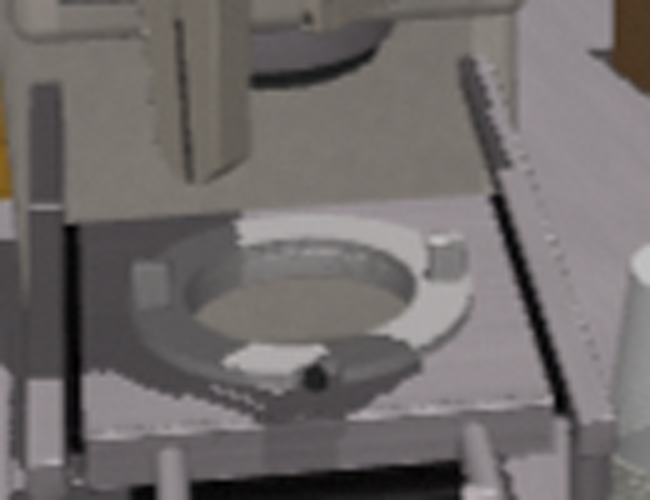

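```bash
python3 - <<'E'
from plant import *
from h import *
def ray(n,px,z):
    c=calibration(n);f=240/np.tan(np.radians(c['fov_y'])/2)
    d=R.from_rotvec(c['attitude']).apply([(px[0]-c['cx'])/f,(px[1]-c['cy'])/f,1]); t=(z-c['xyz'][2])/d[2]
    return (c['xyz']+t*d).round(3)[:2]
Sinv=lambda p: R.from_euler('z',-S[2]).apply([p[0]-S[0],p[1]-S[1],0])[:2].round(3)
for nm,z,a,b in [('bottle',.185,(306,306),(200,241)),('jig',.095,(290,289),(277,247)),('shaker',.118,(347,297),(274,265))]:
    for n,p in(('side',a),('scene',b)):
        w=ray(n,p,z); print(nm,n,w,'local',Sinv(w))
print(world(FIX['handle'],*S))
E
```

```text
bottle side [ 0.449 -0.304] local [-0.323 -0.01 ]
bottle scene [ 0.453 -0.303] local [-0.322 -0.013]
jig side [ 0.474 -0.139] local [-0.157 -0.001]
jig scene [ 0.474 -0.129] local [-0.147  0.001]
shaker side [ 0.547 -0.224] local [-0.225 -0.089]
shaker scene [ 0.54  -0.198] local [-0.201 -0.077]
[[ 0.47868949 -0.11260969  0.16      ]]
```

```bash
cat >> h.py <<'E'
def pushpose(xl,z,lean=20): return world([xl,0,z],*S)[0],toolR(np.degrees(S[2])-90,lean)
E
python3 - <<'E'
from plant import *
from h import *
s=read_state()
rows(s,[pushpose(-.175,.27),pushpose(-.175,.162)])
E
```

```text
([1.1, -13.05, -0.01], [17.3, -11.8, 44.5])
([1.1, -13.05, -10.81], [17.3, -11.8, 44.5])
```

Emit:
carry_out --steps '[{"xyz":[0.2,-3,0.5],"rot":[2.5,-1.7,6.4]},{"xyz":[0.4,-6,0.5],"rot":[4.9,-3.4,12.7]},{"xyz":[0.6,-9,0.5],"rot":[7.4,-5.1,19.1]},{"xyz":[0.8,-11,0.5],"rot":[9.9,-6.7,25.4]},{"xyz":[1,-13,0],"rot":[12.4,-8.4,31.8]},{"xyz":[1.1,-13,0],"rot":[14.8,-10.1,38.1]},{"xyz":[1.1,-13,0],"rot":[17.3,-11.8,44.5]},{"xyz":[1.1,-13,0],"rot":[17.3,-11.8,44.5]},{"xyz":[1.1,-13,0],"rot":[17.3,-11.8,44.5]}]'

```text
t: 13.1
tool_pos: [0.4698, -0.156, 0.2705]
orientation: [-2.778, 0.289, -0.05]
force: [-0.1, 0.1, 0.1]
opening: 0.0007
```

```bash
python3 - <<'E'
from plant import *
from h import *
s=read_state();print(s['t'],s['tool_pos'],s['q'],s['force'])
rows(s,[pushpose(-.175,.2),pushpose(-.175,.162)])
cv2.imwrite("pics/side11.png",read_camera("side")[:,:,::-1])
cv2.imwrite("pics/scene11.png",read_camera("scene")[:,:,::-1])
E
```

```text
13.1 [ 0.46979833 -0.15595731  0.27049848] [-0.65468213 -0.08172319  1.68005898  0.31595958  1.69426136 -0.43185264] [-0.13022055  0.133009    0.09126   ]
([-0.02, -0.07, -7.05], [-0.0, -0.1, 0.2])
([-0.02, -0.07, -10.85], [-0.0, -0.1, 0.2])
```

View pics/side11.png

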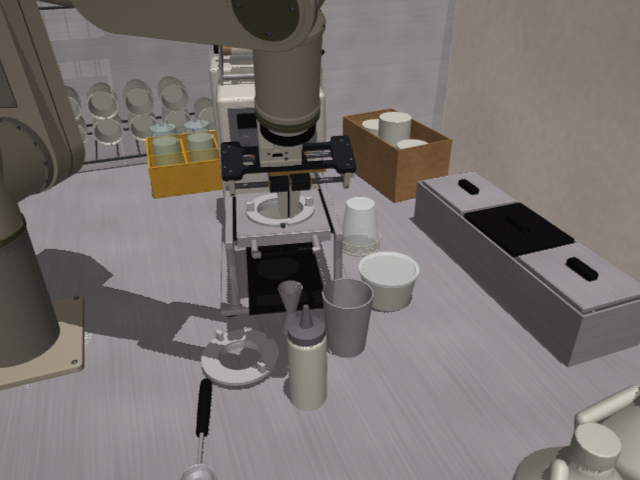

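View pics/scene11.png

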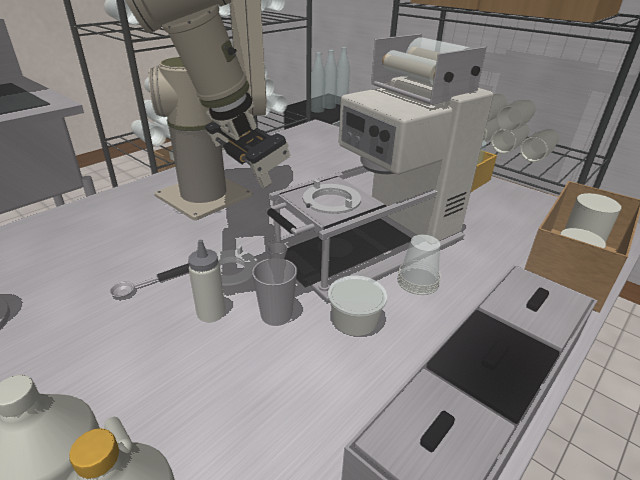

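Nothing is touching. The fingers are in front of the handle, so I'll descend.

Emit:
carry_out --steps '[{"xyz":[0,-0.3,-3],"rot":[0,0,0]},{"xyz":[0,-0.3,-6],"rot":[0,0,0]},{"xyz":[0,-0.3,-9],"rot":[0,0,0]},{"xyz":[0,-0.3,-10.8],"rot":[0,0,0]},{"xyz":[0,-0.3,-10.8],"rot":[0,0,0]},{"xyz":[0,-0.3,-10.8],"rot":[0,0,0]}]'

```text
t: 13.8
tool_pos: [0.4704, -0.1585, 0.1645]
orientation: [-2.779, 0.283, -0.053]
force: [-0.3, -0.5, 0.3]
opening: 0.0003
```

```bash
python3 - <<'E'
from plant import *
from h import *
s=read_state();print(s['t'],s['tool_pos'],s['force'])
rows(s,[pushpose(x,.162) for x in (-.15,-.13,-.10,-.07,-.04,-.01,.0)])
b=cv2.resize(read_camera("side")[150:300,200:350,::-1],None,fx=4,fy=4);cv2.imwrite("pics/side12.png",b)
b=cv2.resize(read_camera("scene")[140:270,200:370,::-1],None,fx=4,fy=4);cv2.imwrite("pics/scene12.png",b)
E
```

```text
13.8 [ 0.47040743 -0.15851195  0.16449676] [-0.25098031 -0.51235294  0.33077439]
([0.42, 2.63, -0.25], [0.0, 0.1, -0.0])
([0.83, 4.59, -0.25], [0.0, 0.1, -0.0])
([1.44, 7.53, -0.25], [0.0, 0.1, -0.0])
([2.04, 10.47, -0.25], [0.0, 0.1, -0.0])
([2.65, 13.4, -0.25], [0.0, 0.1, -0.0])
([3.26, 16.34, -0.25], [0.0, 0.1, -0.0])
([3.46, 17.32, -0.25], [0.0, 0.1, -0.0])
```

View pics/side12.png

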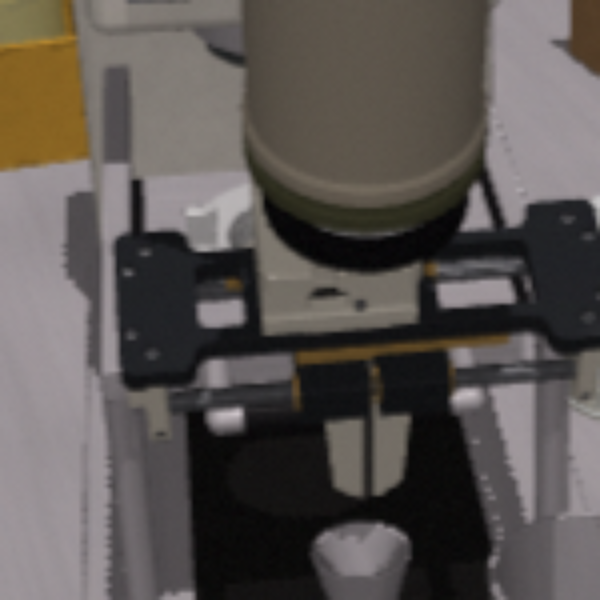

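View pics/scene12.png

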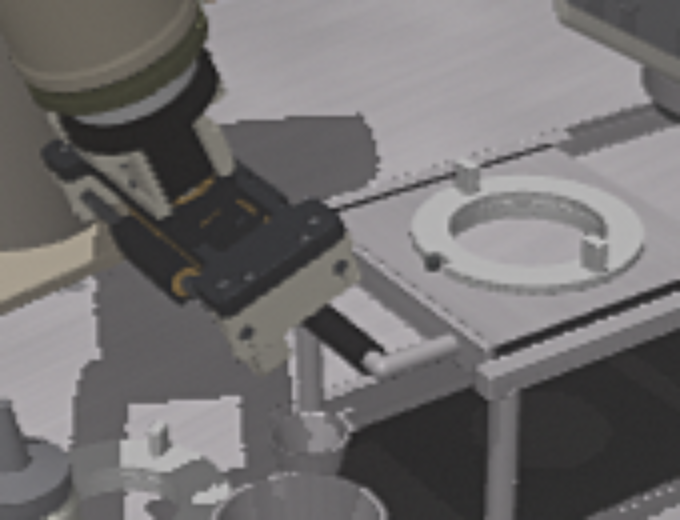

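Emit:
carry_out --steps '[{"xyz":[0.2,1,-0.2],"rot":[0,0,0]},{"xyz":[0.4,2,-0.2],"rot":[0,0,0]},{"xyz":[0.5,2.7,-0.2],"rot":[0,0,0]},{"xyz":[0.6,3.4,-0.2],"rot":[0,0,0]},{"xyz":[0.8,4.1,-0.2],"rot":[0,0,0]},{"xyz":[0.9,4.8,-0.2],"rot":[0,0,0]},{"xyz":[1.1,5.5,-0.2],"rot":[0,0,0]}]'

```text
t: 14.6
tool_pos: [0.4817, -0.1048, 0.1625]
orientation: [-2.782, 0.284, -0.055]
force: [-1.9, -6.7, 1.4]
opening: 0.0003
```

```bash
python3 - <<'E'
from plant import *
from h import *
s=read_state();print(s['t'],s['tool_pos'],s['force'],s['opening'])
rows(s,[pushpose(x,.162) for x in (-.10,-.07,-.04,-.01,.007)])
b=cv2.resize(read_camera("scene")[140:270,240:410,::-1],None,fx=4,fy=4);cv2.imwrite("pics/scene13.png",b)
E
```

```text
14.6 [ 0.48171318 -0.10481485  0.16249638] [-1.93869703 -6.68172368  1.43672252] 0.0003493755381895425
([0.3, 2.16, -0.05], [0.2, 0.2, 0.0])
([0.91, 5.1, -0.05], [0.2, 0.2, 0.0])
([1.52, 8.03, -0.05], [0.2, 0.2, 0.0])
([2.13, 10.97, -0.05], [0.2, 0.2, 0.0])
([2.47, 12.64, -0.05], [0.2, 0.2, 0.0])
```

View pics/scene13.png

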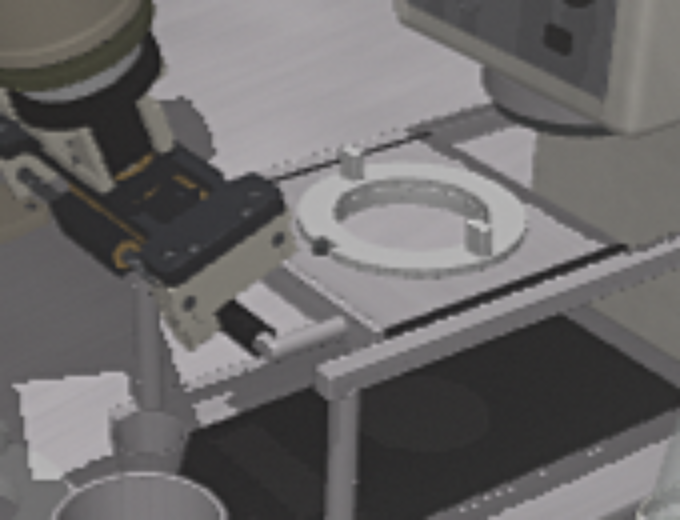

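The tray slides with about 7 N. The ring is flat and its notch is on the pin. I'll keep pushing.

Emit:
carry_out --steps '[{"xyz":[0.2,1,0],"rot":[0,0,0]},{"xyz":[0.4,2,0],"rot":[0,0,0]},{"xyz":[0.6,3,0],"rot":[0,0,0]},{"xyz":[0.8,4,0],"rot":[0,0,0]},{"xyz":[1,5,0],"rot":[0,0,0]},{"xyz":[1.2,6,0],"rot":[0,0,0]},{"xyz":[1.4,7,0],"rot":[0,0,0]},{"xyz":[1.6,8,0],"rot":[0,0,0]},{"xyz":[1.8,9,0],"rot":[0,0,0]},{"xyz":[2,10,0],"rot":[0,0,0]}]'

```text
t: 15.65
tool_pos: [0.5026, -0.0051, 0.1625]
orientation: [-2.782, 0.284, -0.058]
force: [4.5, -9.1, -2.7]
opening: 0.0006
```

```bash
python3 - <<'E'
from plant import *
from h import *
s=read_state();print(s['t'],s['tool_pos'],s['force'],s['opening'])
rows(s,[pushpose(x,.162) for x in (-.01,.007)])
b=cv2.resize(read_camera("scene")[110:260,250:450,::-1],None,fx=4,fy=4);cv2.imwrite("pics/scene14.png",b)
E
```

```text
15.65 [ 0.50257628 -0.0050635   0.16252618] [ 4.47986422 -9.12462041 -2.68481544] 0.0005898976503723916
([0.04, 1.0, -0.05], [0.2, 0.3, 0.0])
([0.38, 2.66, -0.05], [0.2, 0.3, 0.0])
```

View pics/scene14.png

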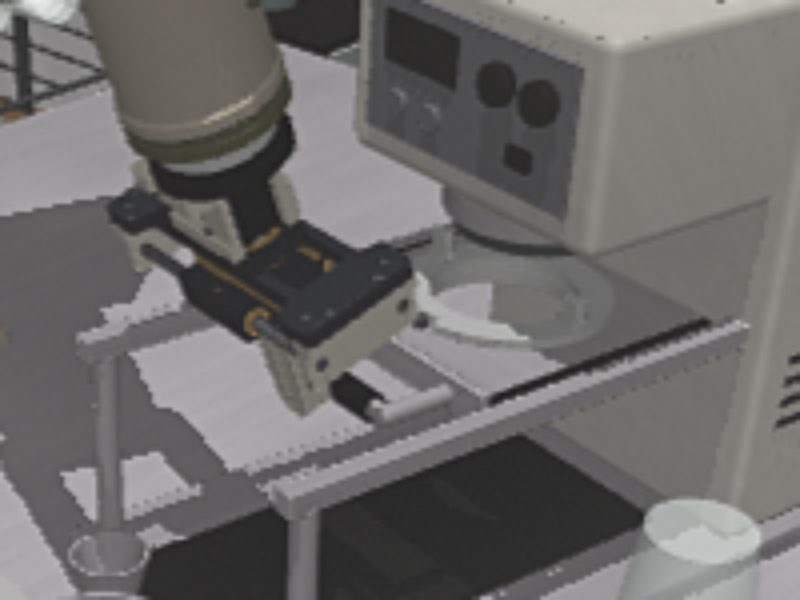

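Emit:
carry_out --steps '[{"xyz":[0.15,0.7,0],"rot":[0,0,0]},{"xyz":[0.25,1.3,0],"rot":[0,0,0]},{"xyz":[0.35,1.8,0],"rot":[0,0,0]},{"xyz":[0.45,2.2,0],"rot":[0,0,0]},{"xyz":[0.5,2.5,0],"rot":[0,0,0]}]'

```text
t: 16.2
tool_pos: [0.5059, 0.0129, 0.1625]
orientation: [-2.795, 0.287, -0.055]
force: [-22.4, -57.8, 17.7]
opening: 0.0005
```

Emit:
carry_out --steps '[{"xyz":[0.05,0.2,0],"rot":[0,0,0]},{"xyz":[0.1,0.4,0],"rot":[0,0,0]}]'

```text
t: 16.4
tool_pos: [0.506, 0.0131, 0.1626]
orientation: [-2.801, 0.289, -0.054]
force: [-33.1, -73.0, 24.2]
opening: 0.0002
```

It stopped hard at y = 0.013 with the force rising. I'll back off and check that this is the tray stop.

Emit:
carry_out --steps '[{"xyz":[-0.2,-1,0],"rot":[0,0,0]},{"xyz":[-0.6,-3,0],"rot":[0,0,0]},{"xyz":[-1.2,-6,0],"rot":[0,0,0]},{"xyz":[-1.8,-9,0.5],"rot":[0,0,0]},{"xyz":[-2.4,-12,2],"rot":[0,0,0]},{"xyz":[-3,-15,5],"rot":[0,0,0]},{"xyz":[-3.4,-17,9],"rot":[0,0,0]},{"xyz":[-3.4,-17,12],"rot":[0,0,0]},{"xyz":[-3.4,-17,12],"rot":[0,0,0]}]'

```text
t: 17.3
tool_pos: [0.475, -0.1462, 0.2871]
orientation: [-2.782, 0.282, -0.063]
force: [1.4, 0.5, 0.1]
opening: 0.0006
```

```bash
python3 - <<'E'
from plant import *
from h import *
s=read_state();print(s['t'],s['tool_pos'],s['force'],s['opening'])
cv2.imwrite("pics/scene15r.png",read_camera("scene")[:,:,::-1])
cv2.imwrite("pics/side15.png",read_camera("side")[:,:,::-1])
cv2.imwrite("pics/w15.png",read_camera("wrist")[:,:,::-1])
b=cv2.resize(cv2.imread("pics/scene15r.png")[150:250,260:410],None,fx=5,fy=5,interpolation=cv2.INTER_CUBIC);cv2.imwrite("pics/scene15.png",b)
for t in(.135,.149,.155):
  print(t,[((proj(calibration('scene'),world(np.add(p,[t,0,0]),*S))[0]-[260,150])*5).round() for p in (FIX['handle'],FIX['fl'],FIX['fr'],FIX['pin'])])
  print([proj(calibration('wrist'),world(np.add(p,[t,0,0]),*S))[0].round() for p in (FIX['handle'],FIX['fl'],FIX['fr'],FIX['pin'])])
E
```

```text
17.3 [ 0.47499121 -0.14618899  0.28712726] [1.38900805 0.50522116 0.10392589] 0.0006125388982156833
0.135 [array([365., 265.]), array([333., 149.]), array([565., 291.]), array([476., 190.])]
[array([321.,  98.]), array([220.,  39.]), array([422.,  39.]), array([321.,  10.])]
0.149 [array([389., 257.]), array([356., 142.]), array([588., 282.]), array([499., 183.])]
[array([321.,  82.]), array([220.,  23.]), array([421.,  23.]), array([321.,  -7.])]
0.155 [array([399., 253.]), array([366., 139.]), array([598., 279.]), array([508., 179.])]
[array([321.,  75.]), array([221.,  16.]), array([421.,  16.]), array([321., -13.])]
```

View pics/scene15.png

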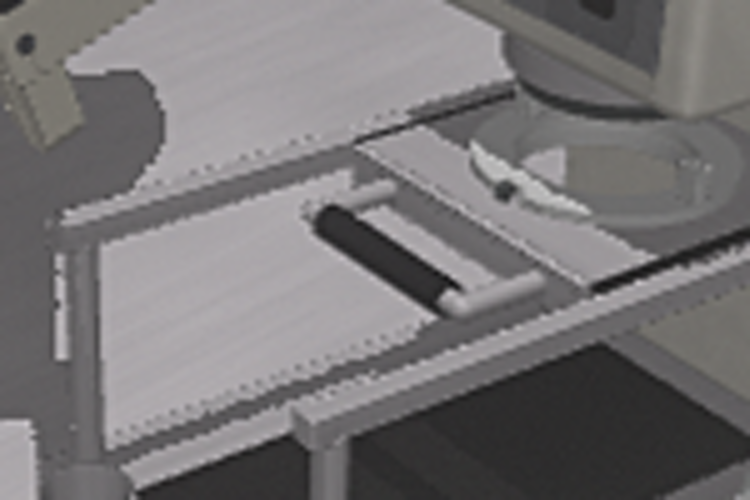

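View pics/w15.png

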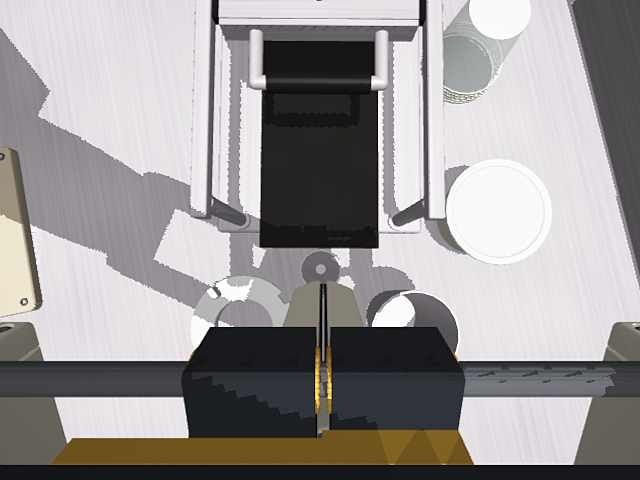

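View pics/side15.png

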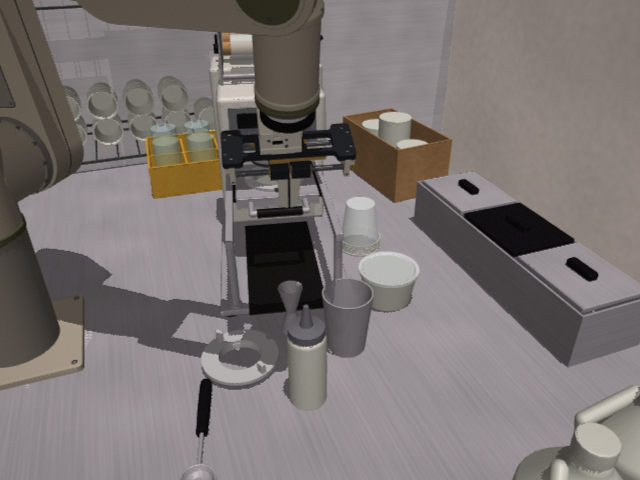

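```bash
python3 - <<'E'
import cv2
a=cv2.imread("pics/scene0.png")[185:245,262:332]; b=cv2.imread("pics/scene15r.png")[165:225,315:385]
for n,i in(('A',a),('B',b)): cv2.imwrite(f"pics/z{n}.png",cv2.resize(i,None,fx=10,fy=10,interpolation=cv2.INTER_CUBIC))
E
```

```text
(no output)
```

View pics/zA.png

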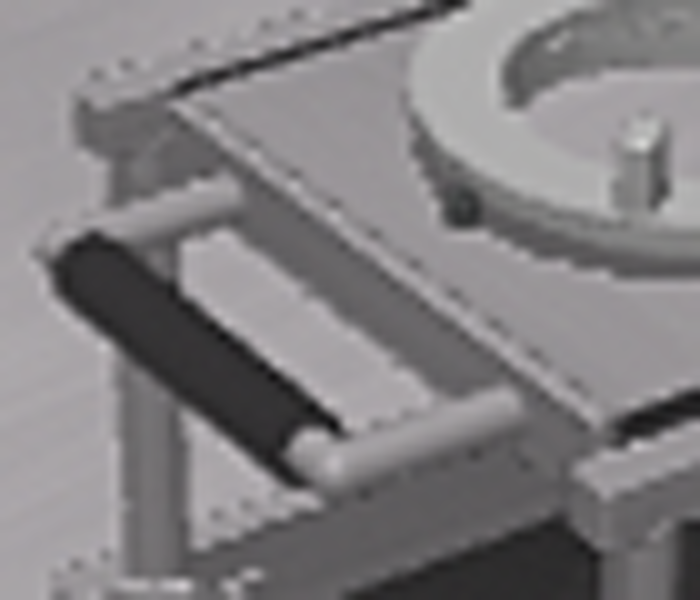

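View pics/zB.png

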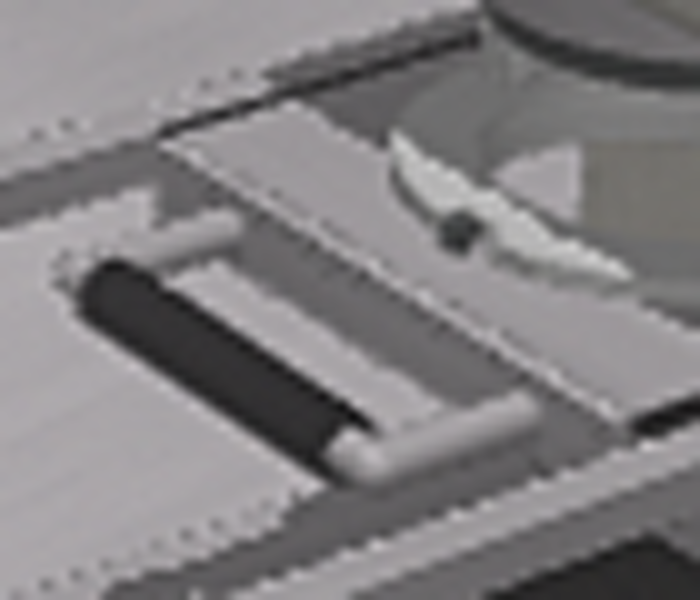

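```bash
python3 - <<'E'
from plant import *
from h import *
C=calibration('scene')
A=np.array([(325,465),(95,232),(55,285),(515,400),(170,100),(610,430),(462,207)])/10+[262,185]
B=np.array([(358,455),(118,257),(80,305),(530,405),(165,143),(628,425),(460,230)])/10+[315,165]
def ray(px,z):
    f=240/np.tan(np.radians(C['fov_y'])/2)
    d=R.from_rotvec(C['attitude']).apply([(px[0]-C['cx'])/f,(px[1]-C['cy'])/f,1]); t=(z-C['xyz'][2])/d[2]
    return C['xyz']+t*d
for a,b,z in zip(A,B,[.16,.165,.16,.16,.172,.172,.180]):
    d=ray(b,z)-ray(a,z); print(d.round(4),np.linalg.norm(d).round(4), (d[0]*np.cos(S[2])+d[1]*np.sin(S[2])).round(4))
print((ray(A[5],.172)-ray(A[4],.172)), "expected 0.17 length")
E
```

```text
[0.0286 0.1492 0.    ] 0.1519 0.1519
[0.0318 0.1491 0.    ] 0.1524 0.1524
[0.0309 0.1479 0.    ] 0.1511 0.1511
[0.0316 0.1486 0.    ] 0.152 0.1519
[ 0.0322  0.1472 -0.    ] 0.1506 0.1506
[0.03  0.148 0.   ] 0.151 0.151
[0.0302 0.1481 0.    ] 0.1511 0.1511
[ 1.67559313e-01 -3.51963476e-02 -5.55111512e-17] expected 0.17 length
```

```bash
python3 - <<'E'
from plant import *
s=read_state();print(s['t'],s['force'])
print(close_job())
E
```

```text
17.45 [ 0.17672945 -0.14372835 -0.84294524]
the job is handed in; nothing more can be done
None
```

The job is done and handed in at 17.5 s: the ring is home on its pin and the tray is in against its stop. `close_job()` gave no verdict, so this rests on my own checks.

**Turning the ring:** With tab1 between the fingers, one fingertip pushed it clockwise by about 130°. The side and wrist views then showed the notch centred on the pin.

**Pressing it home:** I pressed the flange beside the notch with the closed fingertips. The press stopped at fingertip height 0.178 m, which is the home level, with 22 N on the tool. Afterwards the pictures showed the ring flat with the pin in the notch.

**Pushing the tray in:** The tray slid at about 7 N. It then stopped hard: it gave only 0.2 mm more as the force rose from about 60 to 80 N. I backed the arm off and it touches nothing.

**Checks that disagreed:** Comparing the scene camera's pictures, the tray travelled 151–152 mm, about 3 mm short of the nominal 155 mm. That is within the camera's roughly 2 mm calibration plus my reading error, but only a little above the 149 mm needed. The fingertips also stopped about 7 mm sooner than I had worked out. I put that down to finger thickness and small errors in the measured pose, because the stop itself was solid.

I saw no sign that the other things on the table had moved. I checked that by eye in the last pictures, not by measuring.

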